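# Seat the tapered pot holder in the painting stand and lock in the red paint

### The arm

A 6-joint arm with a two-finger parallel gripper is mounted at the origin on a cart in front of the work surface, level with it; the furniture and walls round the work are solid. World frame = base frame: x ahead of the robot, y to its left, z up, the work surface at z = 0. Lengths are in m, angles in rad, forces in N, time in s.
With the tool pointing down it reaches from about 0.325 to 0.85 m from the base axis. Payload 15.5 kg.
Tool frame: the origin (TCP) lies midway between the tips of the shut fingers; the grasp point (between the pads) lies 19 mm behind it; z points along the fingers, y is the line along which they close (so a half turn about z gives the same grasp; the last joint's range is limited). The gripper opens to 91 mm and grips with 3 to 60 N. Pads are 32 mm wide; open, the fingers measure 118 mm over their backs; the gripper's body (76 mm by 178 mm) begins 60 mm behind the grasp point.
Start: joints at [-1.3, 0.494, 1.345, -0, 1.302, -0.096], TCP at [0.224, -0.584, 0.214] pointing down, gripper open.
Joint ranges: [-2.91, 2.91], [-0.82, 2.16], [0.22, 2.67], [-1.22, 4.37], [0.12, 2.79], [-3.08, 3.08]. Speed limits (rad/s): [1.89, 1.89, 2.57, 3.01, 3.01, 3.01].

### API

Orientations are given as [roll, pitch, yaw] about the fixed x, y, z axes, in that order (R = Rz(yaw) Ry(pitch) Rx(roll)).
In Python, from rig import monitor, get_image, arm gives the robot as it stands.
- The arm moves only by the shell command python3 -m creep 'ROWS' [FORCE]. ROWS is JSON, a list of rows, each a list of 3 entries, a list of its own where there are three numbers: the shift along the tool's x, y, z in mm, then the turn about the tool's z in rad, then the finger opening in mm, from 0 to 91.2. In form: [[[tx, ty, tz], spin, fingers], ...]. A call has 1 to 20 rows; each row shifts and turns the commanded pose from where the row before left it, along the tool's axes as they then stand; what a row does not reach is not made up. A row lasts 1/8 s, in which the tool goes at most 62.5 mm and 10.7 degrees, less where a joint would pass 70% of its speed; a pose out of reach is approached as far as the arm can. A call is refused whole if a number of a shift passes 62.5 or a number of a turn 0.188, either way. A call with a gripper value outside its range is refused whole. The fingers move at their own pace and stop on an object; FORCE is the grip in N (left out, the last holds). Time passes only in rows, so rows that do not move let the fingers close. It gives the time, the measured TCP pose, the force, the opening and the grip force at its end, in the units of the state.
- monitor.get_state(): the state, without advancing time (a new reading comes with each control period).
- get_image(name): name is "scene" or "top" or "wrist"; returns a dict with "image" (384x512x3 uint8, red, green, blue), "vertical_fov" (degrees; the focal length in pixels is half the picture's height over the tangent of half this angle, whatever the lens; pixels are square), "cx", "cy" (the principal point, pixels), "R" (3x3) and "t" (3): a world point X has camera coordinates R X + t. Camera axes: x right, y down, z forward; pixel columns grow to the right and rows downward; lengths in m; the calibration is good to about 2 mm. A picture is of the moment at which its call begins. There is no depth.
- arm.job_done(): hands the job in; it is judged then, once.
The state is a dict: "time": time; "joint_positions": joint angles; "joint_vel": joint speeds; "tau": joint torques, N m; "tool_pos": TCP position; "tool_rot": TCP orientation; "wrist_force": force on the tool from outside, world axes, zero at the start; "torque": the same for the moment, N m; "grip_width": opening from 0.0 (shut) to 1.0 (fully open); "grip_force": force on a finger pad.
Only numpy, scipy, OpenCV 4.12 (cv2) and the standard library are available. Lean on these libraries where they do the work, as an engineer would, in place of code of your own. Each camera call takes 0.05 s, during which the arm holds its last target. There are 200 camera calls.

### The job

Get the painting stand ready with the red paint. Swing the red keeper well aside, slide the blue tapered holder along the deck, without picking it up, until it drops fully home in the tapered seat, then stand the red paint pot upright in the holder's pocket and let go. Finally swing the keeper all the way back over the holder's rim, leaving the green and brown pots standing where they are.

Things in the scene. Friction and masses are not known exactly. Their poses are not given: they have to be found in the camera images.
- stand: painting stand, fixed: wooden block 88 mm (x) by 260 mm (y, from -95 to +165), its flat top (the deck) 40 mm above the table. Origin on the table under the seat's centre; z up; +y runs along the deck from the seat to the end where the holder stands. Lips 6 mm high and wide edge the deck: centre lines x = -37 and +37 mm from y = 45 to 160 mm, and across the end at y = 161 mm
- seat (a point): centre of the tapered seat at deck level, axes as the stand's: a conical hole lined with aluminium, radius 29.5 mm at the deck, narrowing by 0.45 mm of radius per mm of depth, 11.5 mm deep, flat wooden bottom. A holder pushed low (8 mm above the deck) over it dips by up to 0.45 rad from about 20 mm short of the centre, drops in at about 5 mm short, and centres itself
- holder: loose blue tapered pot holder, about 120 g, slippery plastic: narrow end down, radius 25 mm at the underside, widening with the seat's taper to 30.4 mm at 12 mm up, then a nearly straight wall to the rim (29.5 mm), 24 mm tall. Origin: centre of the underside, z up. Starts upright on the deck between the lips, 85 to 118 mm from the seat. Fully home, its origin is 10 mm below the deck and its rim 14 mm above the deck
- pocket (a point): centre of the floor of the pocket in the holder's top, 12 mm above the holder's underside: round, 12 mm deep to the rim, about 20 mm in radius. The pot stands here
- keeper (a joint): angle of the keeper, rad: 0 = closed, arm along the stand's +y, over the holder's rim; grows counter-clockwise from above up to 1.75 (stop); clear of the seat from 1.2. Vertical pivot at x = 0, y = -52 mm of the stand. Red arm 4 mm thick, underside 16.5 mm above the deck, tip 29 mm from the pivot. Stays where left; friction 0.03 N m
- keeper_knob (a point): top centre of the keeper's black round knob, 12 mm in diameter, 22 mm proud of the arm, its top 82.5 mm above the table. On the keeper's tail, 32 mm from the pivot, opposite the arm: at 0 rad it lies at x = 0, y = -84 mm of the stand, at 1.57 rad at x = +32, y = -52 mm
- pot_red: red paint pot with a white cap, loose, upright on the table: 33 mm in diameter, 30 mm tall, 30 g; origin at the centre of its underside, z up
- pot_green: green paint pot with a white cap, same size, to be left standing; origin at the centre of its underside. The three pots stand in a row on the robot's left of the stand, in any order, about 70 mm apart
- pot_brown: brown paint pot with a white cap, same size, to be left standing; origin at the centre of its underside
There are look-alikes about, which are no part of the job. Leave any purple look-alike of the pot_green alone.

How it is judged:
By the outcome, as a careful person would: the job done as asked, in the order asked, and still so for the second after the job is handed in, with the robot touching nothing.
It also fails if it takes over 72 s, if anything falls off the work surface, if the arm or the gripper's body presses on something with over 40 N, if the wrist force passes 120 N, or if a joint passes its speed limit or range.

## Working session

There is one attempt and no reset: what is moved stays moved. The work goes in short steps, Python scripts to look and compute and a shell command to move; the robot and the scene stay as the last step left them, time stands still between calls to the robot, and variables do not carry over. Pictures are saved under pics/ and viewed, at most 10 in all, crops included, and the job is handed in when it is done.

```bash
mkdir -p pics; ls; python3 - <<'E'
from rig import monitor,get_image
import cv2,numpy as np
s=monitor.get_state();print({k:np.round(v,3).tolist() for k,v in s.items()})
for n in["top","scene"]:
    d=get_image(n);cv2.imwrite(f"pics/{n}0.png",d["image"][:,:,::-1]);print(n,d["vertical_fov"],d["cx"],d["cy"],np.round(d["R"],3).tolist(),d["t"])
E
```

```text
pics
{'time': 0.0, 'joint_positions': [-1.3, 0.494, 1.346, 0.0, 1.302, -0.096], 'joint_vel': [0.0, 0.002, -0.001, 0.0, -0.001, -0.001], 'tau': [0.0, -87.883, -38.186, 0.071, 0.053, 0.0], 'tool_pos': [0.223, -0.583, 0.213], 'tool_rot': [-3.14, -0.0, 0.366], 'wrist_force': [0.493, -0.091, 0.698], 'torque': [-0.001, -0.007, -0.053], 'grip_force': 0.0, 'grip_width': 0.996}
top 50.10221105161635 247.7900948801148 199.23094783469023 [[0.007, -1.0, -0.02], [-0.993, -0.004, -0.122], [0.122, 0.021, -0.992]] [0.14759216 0.4931511  1.07404194]
scene 45.95196507448428 261.15911290457984 191.86907009818688 [[-0.549, -0.836, -0.02], [-0.433, 0.305, -0.848], [0.715, -0.457, -0.53]] [0.38108909 0.22039623 0.75840797]
```

View pics/top0.png

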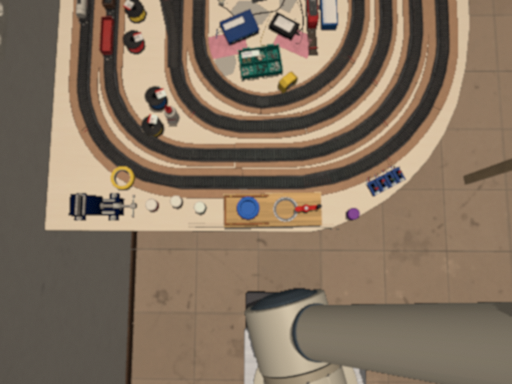

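View pics/scene0.png

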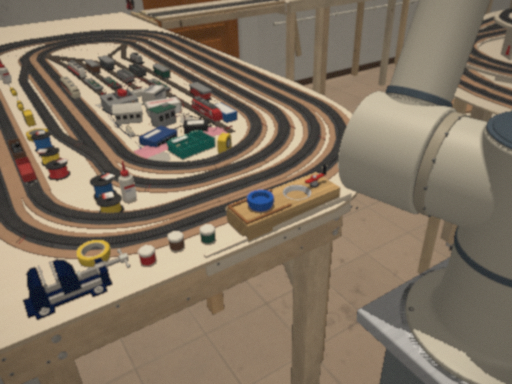

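The top view shows the stand at cols 225–322, rows 195–228, with the holder at (248,208), the seat at (286,209) and the keeper at about (305,208). The pots are at (200,208), (176,202) and (152,205). The scene view gives their order from the stand outward as green, brown, red.

```bash
cat > h.py <<'E'
import numpy as np,cv2
from rig import monitor,get_image
def ray(d,px,z):
    f=192/np.tan(np.radians(d["vertical_fov"]/2));R=np.array(d["R"]);c=-R.T@np.array(d["t"])
    v=R.T@np.array([(px[0]-d["cx"])/f,(px[1]-d["cy"])/f,1]);return c+v*(z-c[2])/v[2]
def proj(d,X):
    f=192/np.tan(np.radians(d["vertical_fov"]/2));p=np.array(d["R"])@np.array(X)+d["t"];return np.array([d["cx"],d["cy"]])+f*p[:2]/p[2]
def mask(im,lo,hi,roi=None):
    m=cv2.inRange(cv2.cvtColor(im,cv2.COLOR_RGB2HSV),np.array(lo),np.array(hi))
    if roi is not None:
        k=np.zeros_like(m);k[roi[1]:roi[3],roi[0]:roi[2]]=1;m=m*k
    return m
def blobs(m,amin=20):
    n,l,s,c=cv2.connectedComponentsWithStats(m)
    return [(c[i],s[i].tolist()) for i in range(1,n) if s[i,4]>=amin]
E
python3 - <<'E'
from h import *
d=get_image("top");im=d["image"]
print("wood");
for c,s in blobs(mask(im,(8,80,100),(25,255,255),(215,190,330,232)),100):print(c,s)
m=mask(im,(8,80,100),(25,255,255),(215,190,330,232));p=cv2.findNonZero(m);r=cv2.minAreaRect(p);print(r)
for b in cv2.boxPoints(r):print(b,ray(d,b,.04))
for n,lo,hi,roi,z in[("blue",(100,120,80),(125,255,255),(225,190,330,230),.064),("red",(0,150,100),(6,255,255),(270,190,330,230),.058),("white",(0,0,180),(180,40,255),(140,193,215,217),.03)]:
    for c,s in blobs(mask(im,lo,hi,roi),8):print(n,c,s,ray(d,c,z))
cv2.imwrite("pics/top1.png",cv2.resize(im[185:237,135:335,::-1],None,fx=4,fy=4,interpolation=cv2.INTER_CUBIC))
E
```

```text
wood
[271.1034354  207.43913368] [215, 190, 115, 38, 2678]
[284.88571429 209.01428571] [276, 200, 19, 19, 280]
((271.9999694824219, 210.49998474121094), (40.99999237060547, 113.99998474121094), 90.0)
[214.99997 189.99998] [0.51585843 0.23833742 0.04      ]
[328.99997 189.99998] [ 0.51704281 -0.06633302  0.04      ]
[328.99997 230.99998] [ 0.40787344 -0.06446366  0.04      ]
[214.99997 230.99998] [0.40608672 0.23651664 0.04      ]
blue [247.53581662 207.64756447] [238, 197, 20, 22, 349] [0.46625227 0.15017962 0.064     ]
red [304.89655172 208.13793103] [295, 205, 22, 7, 87] [4.66291335e-01 4.12787118e-04 5.80000000e-02]
white [199.52702703 206.68918919] [195, 202, 10, 10, 74] [0.47169139 0.28039899 0.03      ]
```

View pics/top1.png

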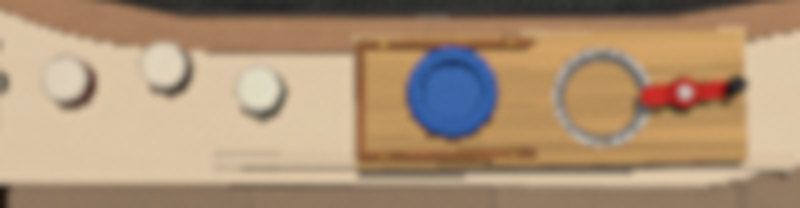

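The crop shows the seat ring at about (285.5,209) and the keeper closed with its knob on the right. The stand is yawed by about +0.03 rad. I'll align the tool and move over it for a wrist look.

```bash
python3 -m creep '[[[0,0,-5],-0.175,91],[[0,0,-5],-0.175,60],[[0,0,-5],-0.175,40],[[0,0,-5],-0.175,30],[[0,0,-5],-0.175,30],[[0,0,-5],-0.175,30],[[0,0,-5],-0.175,30]]' && python3 -m creep '[[[45,17,0],0,30],[[50,19,0],0,30],[[50,19,0],0,30],[[50,19,0],0,30],[[50,19,0],0,30],[[50,19,0],0,30],[[50,19,0],0,30],[[50,19,0],0,30],[[50,19,0],0,30],[[50,19,0],0,30],[[50,19,0],0,30],[[50,19,0],0,30],[[30,8,0],0,30],[[0,0,0],0,30],[[0,0,0],0,30]]'
python3 - <<'E'
from h import *
d=get_image("wrist");cv2.imwrite("pics/w0.png",d["image"][:,:,::-1]);R=np.array(d["R"]);print(-R.T@d["t"],R.round(2).tolist(),d["vertical_fov"])
E
```

```text
time: 1.02
tool_pos: [0.2235, -0.5835, 0.2488]
tool_rot: [-3.141, -0.001, 1.597]
wrist_force: [-0.2, -0.6, 0.1]
grip_width: 0.371
grip_force: 0.0
time: 2.9
tool_pos: [0.4448, 0.0456, 0.2488]
tool_rot: [-3.141, 0.0, 1.591]
wrist_force: [0.7, 0.7, -0.5]
grip_width: 0.329
grip_force: 0.0
[0.44383622 0.12243604 0.41952647] [[1.0, 0.02, -0.0], [0.02, -0.96, 0.27], [0.0, -0.27, -0.96]] 59.771590144979314
```

View pics/w0.png

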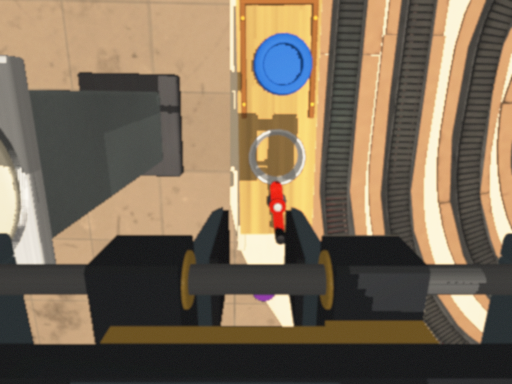

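The wrist view shows the holder at (283,63), the seat ring at (277,156), the keeper pivot at (278,207) and the knob at (281,237) between the fingers.

```bash
cat >> h.py <<'E'
def look():
    d=get_image("wrist");im=d["image"];o={}
    p=cv2.findNonZero(mask(im,(100,140,80),(125,255,255),(225,0,330,230)))
    if p is not None:
        (c,r)=cv2.minEnclosingCircle(p);o["holder"]=ray(d,c,.060)
    return d,im,o
E
python3 - <<'E'
from h import *
d,im,o=look();print(o)
m=mask(im,(0,0,120),(180,60,255),(245,125,310,190));p=cv2.findNonZero(m);e=cv2.fitEllipse(cv2.convexHull(p));print("seat",e,ray(d,e[0],.04))
m=mask(im,(0,160,80),(6,255,255),(255,170,300,245));p=cv2.findNonZero(m);x,y,w,h=cv2.boundingRect(p);print("red",x,y,w,h);v=cv2.fitLine(p,cv2.DIST_L2,0,.01,.01).ravel();print(v, [ray(d,(v[2]+v[0]/v[1]*(yy-v[3]),yy),.0605) for yy in (y,y+h)])
m=mask(im,(0,0,0),(180,255,60),(268,225,292,248));
for c,s in blobs(m):print("knob",c,s,ray(d,c,.0825))
print("pivot",ray(d,(278,207.5),.062))
# stand long edges
m=mask(im,(10,90,110),(25,255,255),(225,0,330,236))
for r in range(10,230,20):
    q=np.where(m[r])[0];print(r,q.min(),q.max(),ray(d,(q.min(),r),.04)[:2].round(4),ray(d,(q.max(),r),.04)[:2].round(4))
E
```

```text
{'holder': array([0.4684426 , 0.15220127, 0.06      ])}
seat ((276.5928955078125, 156.40878295898438), (55.29259490966797, 56.23465347290039), 64.39813995361328) [0.46776394 0.05284995 0.04      ]
red 269 181 16 49
[8.5871264e-02 9.9630624e-01 2.7657639e+02 2.0381262e+02] [array([0.46522606, 0.02891716, 0.0605    ]), array([ 0.47204161, -0.02958915,  0.0605    ])]
knob [285.04048583 235.65182186] [276, 225, 16, 23, 247] [ 0.47733678 -0.026816    0.0825    ]
pivot [ 0.46998711 -0.00157281  0.062     ]
10 225 329 [0.4095 0.204 ] [0.5163 0.206 ]
30 225 329 [0.4094 0.1852] [0.5178 0.1872]
50 225 329 [0.4093 0.1658] [0.5193 0.1678]
70 225 327 [0.4091 0.1458] [0.5187 0.1478]
90 225 325 [0.409  0.1251] [0.518  0.1271]
110 225 324 [0.4088 0.1038] [0.5185 0.1059]
130 225 323 [0.4086 0.0819] [0.519  0.0839]
150 225 321 [0.4085 0.0592] [0.5183 0.0612]
170 228 320 [0.4118 0.0358] [0.5188 0.0378]
190 225 319 [0.4081 0.0115] [0.5193 0.0136]
210 228 321 [ 0.4116 -0.0135] [ 0.5234 -0.0114]
```

```bash
python3 -m creep '[[[-39,14,0],0,36],[[-39,13,0],0,36],[[0,0,40],0,36],[[0,0,40],0,36],[[0,0,20],0,36],[[0,0,0],0,36]]'
python3 - <<'E'
from h import *
d,im,o=look()
cv2.imwrite("pics/w1.png",cv2.resize(im[130:384,130:400,::-1],None,fx=2.2,fy=2.2))
for X in[(.4735,-.0325,.0825)]:print(proj(d,X))
E
```

```text
time: 3.75
tool_pos: [0.4725, -0.0322, 0.148]
tool_rot: [-3.139, -0.001, 1.59]
wrist_force: [-0.0, -0.1, 0.3]
grip_width: 0.395
grip_force: 0.0
[257.70549921 201.38971392]
```

View pics/w1.png

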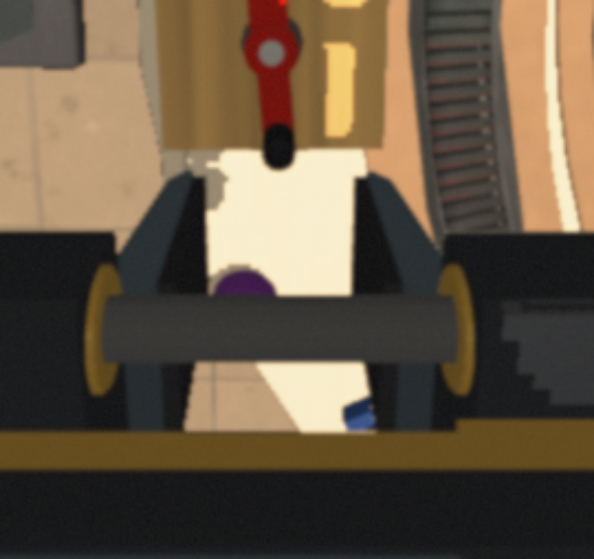

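The knob's top is at about (256,202) in the full frame, as predicted at (258,201). I'll descend and grip.

```bash
python3 -m creep '[[[0,0,35],0,36],[[0,0,30],0,36],[[0,0,14],0,36],[[0,0,0],0,36],[[0,0,0],0,8],[[0,0,0],0,8],[[0,0,0],0,8],[[0,0,0],0,8],[[0,0,0],0,8]]' 10
```

```text
time: 4.92
tool_pos: [0.4739, -0.0317, 0.0703]
tool_rot: [3.141, 0.0, 1.591]
wrist_force: [-1.9, -0.7, 7.4]
grip_width: 0.124
grip_force: 10.0
```

```bash
python3 -m creep '[[[1.1,5.7,0],0,8],[[2.1,5.3,0],0,8],[[3,4.9,0],0,8],[[3.9,4.3,0],0,8],[[4.5,3.6,0],0,8],[[5,2.6,0],0,8],[[5.5,1.7,0],0,8],[[5.4,0.7,0],0,8],[[0,0,0],0,8]]' 
python3 - <<'E'
from h import *
for n in ["wrist","top"]:
    d=get_image(n);im=d["image"]
    m=mask(im,(0,160,80),(6,255,255),(200,0,330,220) if n=="wrist" else (270,190,330,230));p=cv2.findNonZero(m)
    if p is not None: print(n,cv2.boundingRect(p),len(p));
    if n=="wrist":cv2.imwrite("pics/w2.png",im[:,100:420,::-1])
E
```

```text
time: 6.05
tool_pos: [0.5007, 0.0002, 0.0697]
tool_rot: [-3.14, -0.0, 1.591]
wrist_force: [-7.3, -2.1, 6.3]
grip_width: 0.121
grip_force: 10.0
wrist (200, 214, 54, 6) 115
```

View pics/w2.png

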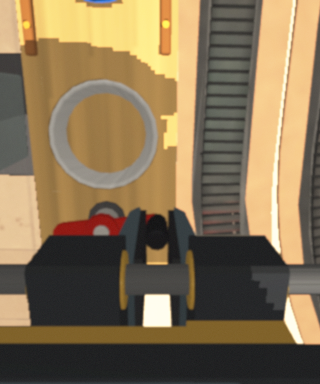

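The keeper now stands square to the stand, at about 1.5 rad, and the seat ring is clear. I'll release, rise and measure.

```bash
python3 -m creep '[[[0,0,0],0,36],[[0,0,0],0,36],[[0,0,-40],0,36],[[0,0,-60],0,30],[[40,-16,-30],0,30],[[40,-16,0],0,30],[[0,0,0],0,30],[[0,0,0],0,30]]' 
cat > m.py <<'E'
from h import *
d,im,o=look();print(o)
c=proj(d,(.4678,.0528,.04)).astype(int);print(c)
m=mask(im,(0,0,100),(180,70,255),(c[0]-42,c[1]-42,c[0]+42,c[1]+42));bs=max(blobs(m),key=lambda b:b[1][4]);print(bs)
p=cv2.findNonZero(m);e=cv2.fitEllipse(cv2.convexHull(p));print("seat",e,ray(d,e[0],.04))
m=cv2.inRange(cv2.cvtColor(im,cv2.COLOR_RGB2HSV),(5,140,90),(18,255,215))
cv2.imwrite("pics/w3.png",im[:,:,::-1])
E
python3 m.py
```

```text
time: 7.15
tool_pos: [0.4686, 0.0789, 0.2]
tool_rot: [3.141, 0.0, 1.591]
wrist_force: [0.3, -0.2, -0.8]
grip_width: 0.33
grip_force: 0.0
{'holder': array([0.46955434, 0.15241323, 0.06      ])}
[255 196]
(array([254.75098503, 200.00394011]), [224, 167, 63, 60, 1269])
seat ((251.62762451171875, 197.8314971923828), (59.212425231933594, 71.82119750976562), 74.8741455078125) [0.46426314 0.05141037 0.04      ]
```

View pics/w3.png

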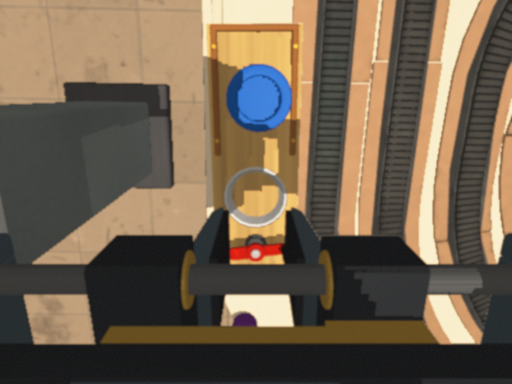

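The ring centre is at about (255,197), as predicted. The holder at (259,97) leans toward the right lip, and the keeper is aside at row 253. I'll go behind the holder with the fingers 30 mm apart as a V-nest and push part of the way.

```bash
python3 -m creep '[[[45,0,0],0,30],[[45,0,0],0,30],[[44,1,0],0,30],[[0,0,50],0,30],[[0,0,50],0,30],[[0,0,35],0,30],[[0,0,15],0,30],[[0,0,0],0,30],[[0,0,0],0,30]]' && python3 -m creep '[[[-8,0,0],0,30],[[-8,0,0],0,30],[[-8,0,0],0,30],[[-8,0,0],0,30],[[-8,0,0],0,30],[[-8,0,0],0,30],[[-8,0,0],0,30],[[-8,0,0],0,30],[[-8,0,0],0,30],[[-8,0,0],0,30],[[0,0,0],0,30]]'; python3 - <<'E'
from h import *
d=get_image("top");im=d["image"]
p=cv2.findNonZero(mask(im,(100,120,80),(125,255,255),(225,190,330,230)))
if p is not None:print(cv2.boundingRect(p),len(p),ray(d,cv2.minEnclosingCircle(p)[0],.06))
d=get_image("scene");im=d["image"]
cv2.imwrite("pics/s1.png",cv2.resize(im[150:250,190:370,::-1],None,fx=4,fy=4))
E
```

```text
time: 8.32
tool_pos: [0.4675, 0.2129, 0.051]
tool_rot: [3.14, -0.001, 1.59]
wrist_force: [0.1, 0.2, 0.5]
grip_width: 0.328
grip_force: 0.0
time: 9.7
tool_pos: [0.4681, 0.1323, 0.0499]
tool_rot: [-3.141, 0.0, 1.59]
wrist_force: [-0.6, 0.3, -0.8]
grip_width: 0.329
grip_force: 0.0
(278, 214, 1, 1) 1 [0.45039862 0.07072668 0.06      ]
```

View pics/s1.png

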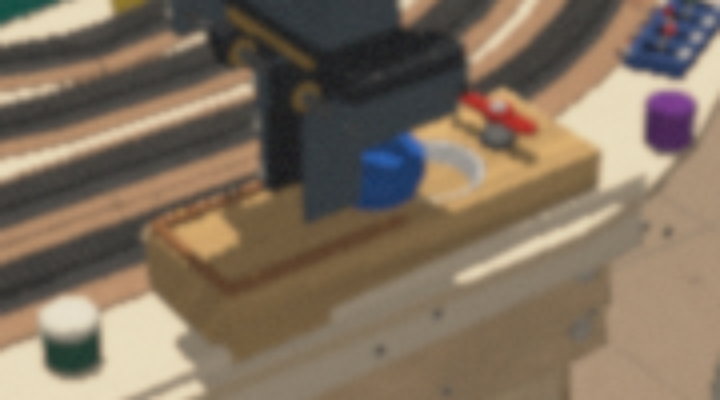

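The scene view shows the holder upright in the nest, just short of the ring, with the keeper aside. I'll keep pushing.

```bash
python3 -m creep '[[[-5,0,1],0,30],[[-5,0,0.5],0,30],[[-5,0,0],0,30],[[-5,0,0],0,30],[[-5,0,0],0,30],[[-4,0,0],0,30],[[-4,0,0],0,30],[[-3,0,0],0,30],[[0,0,0],0,30],[[0,0,0],0,30]]'; python3 - <<'E'
from h import *
d=get_image("wrist");cv2.imwrite("pics/w4.png",d["image"][:,:,::-1])
d=get_image("scene");im=d["image"]
cv2.imwrite("pics/s2.png",cv2.resize(im[150:250,190:370,::-1],None,fx=4,fy=4))
p=cv2.findNonZero(mask(im,(100,120,80),(125,255,255),(240,180,320,220)));print(cv2.boundingRect(p))
for z in(.054,.064): print(z,proj(d,(.468,.052,z)))
E
```

```text
time: 11.05
tool_pos: [0.4688, 0.0969, 0.0484]
tool_rot: [3.142, -0.0, 1.591]
wrist_force: [0.3, -0.1, -0.4]
grip_width: 0.326
grip_force: 0.0
(292, 181, 17, 17)
0.054 [295.82883456 186.47339958]
0.064 [295.91897986 182.73632764]
```

View pics/s2.png

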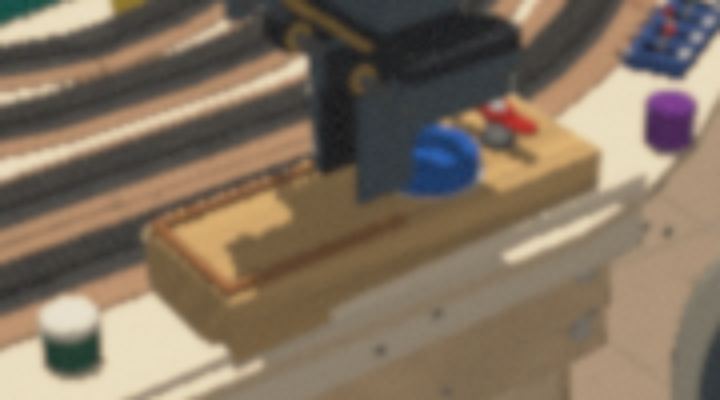

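The holder looks low over the seat, possibly dropped. I'll nudge it a little further while watching the force, then back off and look from above.

```bash
python3 -m creep '[[[-1.5,0,0],0,30],[[-1.5,0,0],0,30],[[0,0,0],0,30]]';  python3 -m creep '[[[-1,0,0],0,30],[[0,0,0],0,30]]'
```

```text
time: 11.52
tool_pos: [0.4688, 0.0939, 0.0484]
tool_rot: [-3.141, -0.0, 1.591]
wrist_force: [-0.6, 2.2, 0.7]
grip_width: 0.331
grip_force: 2.0
time: 11.78
tool_pos: [0.4687, 0.0933, 0.0485]
tool_rot: [-3.141, -0.001, 1.59]
wrist_force: [-2.1, 6.9, 2.2]
grip_width: 0.333
grip_force: 4.6
```

```bash
python3 -m creep '[[[10,0,0],0,30],[[5,0,-25],0,40],[[0,0,-50],0,50],[[-20,0,-60],0,50],[[-20,0,0],0,50],[[0,0,0],0,50],[[0,0,0],0,50]]'; python3 - <<'E'
from h import *
d=get_image("wrist");im=d["image"]
p=cv2.findNonZero(mask(im,(100,140,80),(125,255,255),(200,0,330,240)));e=cv2.fitEllipse(cv2.convexHull(p));print(e,[ray(d,e[0],z) for z in(.05,.054)])
print("apparent rim radius mm",e[1][1]/2*(-np.array(d["R"]).T@d["t"])[2])
cv2.imwrite("pics/w5.png",cv2.resize(im[60:320,150:370,::-1],None,fx=2.2,fy=2.2))
d=get_image("scene");im=d["image"];p=cv2.findNonZero(mask(im,(100,120,80),(125,255,255),(260,165,330,220)));x,y,w,h=cv2.boundingRect(p);print(x,y,w,h)
# predicted bbox of the rim if home
a=np.linspace(0,6.28,60)
for zr in(.054,.059,.064):
    q=np.array([proj(d,(.468+.0295*np.cos(t),.052+.0295*np.sin(t),zr)) for t in a]);print(zr,q.min(0),q.max(0))
E
```

```text
time: 12.65
tool_pos: [0.469, 0.0686, 0.1822]
tool_rot: [-3.141, -0.0, 1.591]
wrist_force: [0.1, 0.5, 0.1]
grip_width: 0.547
grip_force: 0.0
((254.93434143066406, 194.0182342529297), (59.93919372558594, 60.913841247558594), 99.9706039428711) [array([0.46782587, 0.05379647, 0.05      ]), array([0.46783129, 0.05500637, 0.054     ])]
apparent rim radius mm 10.750330884897696
285 181 24 17
0.054 [282.97591904 179.95732112] [308.73007408 193.31030607]
0.059 [282.98806982 178.12107978] [308.8081348  191.41837595]
0.064 [283.00028269 176.27566534] [308.88659583 189.51652699]
```

View pics/w5.png

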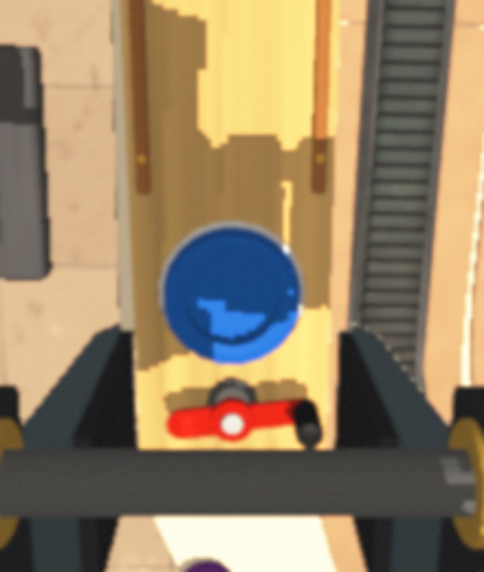

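The holder is concentric in the ring, with a thin aluminium rim showing all round. Its top edge in the scene view matches the home rim height and it resists further pushing, so it is home. Next is the red pot.

```bash
python3 - <<'E'
from h import *
d=get_image("top")
for n,p in(("red",(152,205)),("brown",(176.25,201.5)),("green",(200,207.7))):print(n,ray(d,p,.03))
E
```

```text
red [0.47567326 0.40933955 0.03      ]
brown [0.48549423 0.34379011 0.03      ]
green [0.468959   0.27906286 0.03      ]
```

```bash
python3 -m creep '[[[50,2,-20],0,50],[[55,2,-20],0,50],[[55,3,0],0,50],[[55,3,0],0,50],[[47,2,0],0,50],[[0,0,0],0,50],[[0,0,0],0,50]]'; python3 - <<'E'
from h import *
d=get_image("wrist");im=d["image"];cv2.imwrite("pics/w6.png",im[:,:,::-1])
print([proj(d,(x,y,.03)).round(1).tolist() for x,y in((.4757,.4093),(.4855,.3438))])
q=proj(d,(.4757,.4093,.03)).astype(int)
m=mask(im,(0,0,170),(180,45,255),(q[0]-45,q[1]-45,q[0]+45,q[1]+45))
for c,s in blobs(m,60):print(c,s,ray(d,c,.03))
m=mask(im,(0,130,60),(8,255,255),(q[0]-45,q[1]-45,q[0]+45,q[1]+45))|mask(im,(172,130,60),(180,255,255),(q[0]-45,q[1]-45,q[0]+45,q[1]+45))
for c,s in blobs(m,20):print("red",c,s)
E
```

```text
time: 13.68
tool_pos: [0.4756, 0.3302, 0.2221]
tool_rot: [-3.141, 0.001, 1.592]
wrist_force: [-0.2, 0.4, 0.4]
grip_width: 0.549
grip_force: 0.0
[[258.1, 91.1], [265.8, 153.4]]
[246.59401709  56.89316239] [238, 46, 16, 27, 234] [0.46328591 0.44251051 0.03      ]
[272.04027885  77.39194423] [249, 46, 48, 58, 1291] [0.48978234 0.4232153  0.03      ]
[233.25333333  74.30666667] [224, 65, 16, 17, 75] [0.44973717 0.42545163 0.03      ]
```

View pics/w6.png

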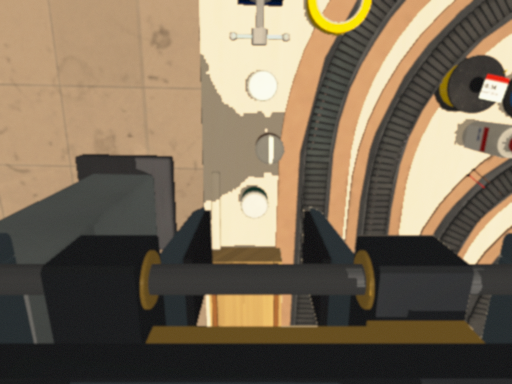

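The caps are at (263,86) red, (269,149) brown and (254,203) green. The order comes from the scene view. The wrist camera puts red at about (0.481, 0.414). I'll go above it and take one close look.

```bash
python3 -m creep '[[[42,4,0],0,50],[[42,3,20],0,50],[[0,0,50],0,50],[[0,0,0],0,50],[[0,0,0],0,50]]'; python3 - <<'E'
from h import *
d=get_image("wrist");im=d["image"]
q=proj(d,(.481,.4145,.03)).astype(int);print(q)
x0,y0=q-50
g=cv2.cvtColor(im[y0:y0+100,x0:x0+100],cv2.COLOR_RGB2GRAY)
print(cv2.HoughCircles(g,cv2.HOUGH_GRADIENT,1.5,60,param1=80,param2=20,minRadius=12,maxRadius=40))
cv2.imwrite("pics/w7.png",cv2.resize(im[y0-20:y0+120,x0-20:x0+120,::-1],None,fx=3,fy=3));print(x0-20,y0-20)
h=cv2.cvtColor(im,cv2.COLOR_RGB2HSV);print(h[q[1],q[0]])
m=mask(im,(0,120,50),(8,255,255),(x0,y0,x0+100,y0+100))
for c,s in blobs(m,15):print("red",c,s)
E
```

```text
time: 14.35
tool_pos: [0.4822, 0.4139, 0.1543]
tool_rot: [3.141, -0.001, 1.59]
wrist_force: [1.2, -0.1, 0.2]
grip_width: 0.549
grip_force: 0.0
[254 180]
[[[51.75 53.25 21.9 ]]]
184 110
[ 19  50 149]
red [254.44444444 160.79012346] [241, 158, 28, 10, 81]
```

View pics/w7.png

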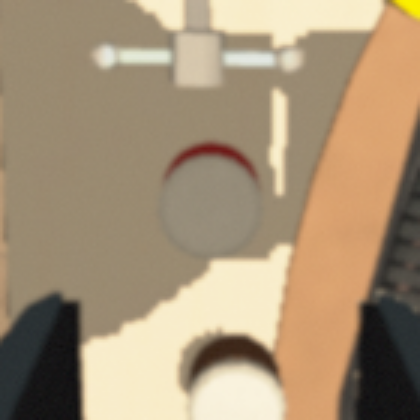

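That crop shows the red body under the cap, with the cap centre at about (254,178), so it is the red pot and is within 2 mm. I've now gone over the 10-picture viewing limit (12 viewed). I'll view no more and work from numbers only.

```bash
python3 -m creep '[[[1.5,-1,40],0,50],[[0,0,45],0,50],[[0,0,35],0,50],[[0,0,18],0,50],[[0,0,0],0,50],[[0,0,0],0,28],[[0,0,0],0,28],[[0,0,0],0,28],[[0,0,0],0,28],[[0,0,0],0,28]]' 12
```

```text
time: 15.65
tool_pos: [0.4811, 0.4164, 0.016]
tool_rot: [3.14, -0.001, 1.591]
wrist_force: [-0.4, -0.7, 8.8]
grip_width: 0.339
grip_force: 12.0
```

```bash
python3 -m creep '[[[0,0,-20],0,28],[[0,0,-40],0,28],[[-30,-2,-40],0,28],[[-45,-2,0],0,28],[[-48,-3,0],0,28],[[-48,-3,0],0,28],[[-48,-3,0],0,28],[[-48,-3,0],0,28],[[-48,-3,0],0,28],[[-32,-1,0],0,28],[[-15.5,0,0],0,28],[[0,0,0],0,28],[[0,0,0],0,28]]' 12; python3 - <<'E'
from h import *
d=get_image("wrist");im=d["image"]
def prof(c0,c1,row):
    return [(x,*im[row,x].tolist()) for x in range(c0,c1,4)]
s=monitor.get_state()["tool_pos"]
print("pocket px",proj(d,(.468,.0535,.054)),"cap px expected",proj(d,(s[0],s[1],s[2]+.014)))
for n,lo,hi in(("blue",(100,120,40),(125,255,255)),("red",(0,130,40),(8,255,255)),("white",(0,0,120),(180,70,255))):
    for c,st in blobs(mask(im,lo,hi,(200,150,320,300)),30):print(n,c.round(1),st)
cv2.imwrite("pics/w8.png",im[:,:,::-1])
E
```

```text
time: 17.27
tool_pos: [0.4678, 0.0539, 0.1148]
tool_rot: [3.141, -0.0, 1.591]
wrist_force: [0.7, -0.1, -0.2]
grip_width: 0.339
grip_force: 12.0
pocket px [256.41292954 203.4875373 ] cap px expected [255.83347191 248.56184171]
blue [256.4 190.2] [218, 163, 78, 66, 3104]
red [256.6 215.9] [231, 207, 53, 24, 417]
white [258.7 175.7] [214, 158, 85, 51, 500]
white [256.6 243.5] [227, 219, 61, 45, 2310]
```

Cap and holder centres agree within about 1 mm, and the pocket clearance is 3.5 mm. I'll lower slowly.

```bash
python3 -m creep '[[[0,0.5,15],0,28],[[0,0,15],0,28],[[0,0,10],0,28],[[0,0,6],0,28],[[0,0,4],0,28],[[0,0,3],0,28],[[0,0,2],0,28],[[0,0,0],0,28]]' 12
```

```text
time: 18.32
tool_pos: [0.4682, 0.0531, 0.0598]
tool_rot: [3.141, -0.0, 1.591]
wrist_force: [0.6, -0.1, 0.1]
grip_width: 0.336
grip_force: 12.0
```

```bash
python3 -m creep '[[[0,0,1],0,28],[[0,0,1],0,28],[[0,0,0],0,28]]' 12
```

```text
time: 18.7
tool_pos: [0.4683, 0.0531, 0.0578]
tool_rot: [3.141, 0.0, 1.591]
wrist_force: [-1.2, -1.1, 3.5]
grip_width: 0.341
grip_force: 12.0
```

Contact came at the predicted height, which also confirms the holder is home. I'll release, rise and check.

```bash
python3 -m creep '[[[0,0,0],0,36],[[0,0,0],0,44],[[0,0,0],0,50],[[0,0,0],0,50],[[0,0,-15],0,50],[[0,0,-30],0,50],[[0,0,-50],0,50],[[-25,10,-20],0,40],[[-25,10,0],0,36],[[0,0,0],0,36],[[0,0,0],0,36]]' 12; python3 - <<'E'
from h import *
d=get_image("wrist");im=d["image"]
print("pot top px",proj(d,(.468,.0535,.072)),"knob px",proj(d,(.5015,0,.0825)),"rim",proj(d,(.468,.0535,.054)))
for n,lo,hi in(("blue",(100,120,40),(125,255,255)),("red",(0,130,40),(8,255,255)),("white",(0,0,120),(180,70,255))):
    for c,st in blobs(mask(im,lo,hi,(200,120,330,260)),30):print(n,c.round(1),st)
for c,st in blobs(mask(im,(0,0,0),(180,255,45),(270,195,320,250)),15):print("dark",c.round(1),st)
p=cv2.findNonZero(mask(im,(0,130,40),(8,255,255),(200,225,330,260)))
if p is not None:print("arm",cv2.fitLine(p,cv2.DIST_L2,0,.01,.01).ravel(),cv2.boundingRect(p))
E
```

```text
time: 20.08
tool_pos: [0.4887, 0.0038, 0.1724]
tool_rot: [-3.141, -0.0, 1.59]
wrist_force: [0.7, -0.2, 0.4]
grip_width: 0.397
grip_force: 0.0
pot top px [231.78339187 128.16735871] knob px [271.9784143  196.42074778] rim [233.32215781 126.0725139 ]
blue [234.4 140.7] [201, 120, 67, 41, 1133]
red [233.2 187.6] [202, 178, 67, 21, 856]
white [233.3 132.8] [214, 120, 40, 30, 987]
white [269.  127.7] [267, 120, 4, 21, 32]
white [251.9 242.9] [224, 226, 60, 34, 1882]
dark [298.4 233.9] [291, 211, 20, 39, 476]
```

The pot is upright in the pocket, with the cap at about (233,130) near its predicted place. Now I'll close the keeper.

```bash
python3 -m creep '[[[-3.8,12,0],0,36],[[0,0,40],0,36],[[0,0,40],0,36],[[0,0,22],0,36],[[0,0,0],0,36],[[0,0,0],0,8],[[0,0,0],0,8],[[0,0,0],0,8],[[0,0,0],0,8],[[0,0,0],0,8]]' 10
```

```text
time: 21.38
tool_pos: [0.5007, -0.0, 0.0713]
tool_rot: [-3.141, 0.0, 1.591]
wrist_force: [-5.2, -0.2, 6.9]
grip_width: 0.125
grip_force: 10.0
```

```bash
python3 -m creep '[[[-6.3,-0.4,0],0,8],[[-5.5,-1.7,0],0,8],[[-5.1,-2.6,0],0,8],[[-4.6,-3.6,0],0,8],[[-4,-4.3,0],0,8],[[-3.1,-4.9,0],0,8],[[-2.2,-5.4,0],0,8],[[-1,-4.7,0],0,8],[[-0.4,-4.2,0],0,8],[[0,0,0],0,8]]' 10
```

```text
time: 22.62
tool_pos: [0.4713, -0.0343, 0.0714]
tool_rot: [3.139, 0.002, 1.591]
wrist_force: [1.0, -10.4, 7.6]
grip_width: 0.126
grip_force: 10.0
```

```bash
python3 -m creep '[[[0,-1,0],0,8],[[0,-1,0],0,8],[[0,0,0],0,8],[[0,0,0],0,8]]' 10
```

```text
time: 23.12
tool_pos: [0.4695, -0.0342, 0.0714]
tool_rot: [3.139, 0.002, 1.591]
wrist_force: [3.0, -7.8, 7.7]
grip_width: 0.128
grip_force: 10.0
```

```bash
python3 -m creep '[[[0,0,0],0,36],[[0,0,0],0,36],[[0,0,-50],0,36],[[0,0,-60],0,36],[[40,-25,-40],0,36],[[38,0,-25],0,36],[[0,0,0],0,36],[[0,0,0],0,36]]'; cat > k.py <<'E'
from h import *
d=get_image("wrist");im=d["image"];cv2.imwrite("pics/w9.png",im[:,:,::-1])
h=cv2.cvtColor(im,cv2.COLOR_RGB2HSV)
q=proj(d,(.469,0,.06)).astype(int);print("pivot",q)
# red keeper: stay clear of pot
m=mask(im,(0,160,60),(7,255,255),(q[0]-30,q[1]-45,q[0]+30,q[1]+40))
for c,s in blobs(m,10):print("red",c.round(1),s)
rows=[(r,np.where(m[r])[0]) for r in range(384) if m[r].sum()>255*3]
for r,w in rows[::3]:print(r,w.min(),w.max(),ray(d,((w.min()+w.max())/2,r),.0605)[:2].round(4))
# lips
for y in(.105,.13,.16,.19):
    r0=int(proj(d,(.467,y,.046))[1]);out=[]
    for xc in(.430,.504):
        c=int(proj(d,(xc,y,.046))[0]);seg=h[r0,c-14:c+15].astype(int)
        w=[i for i in range(29) if 4<=seg[i,0]<=16 and seg[i,1]>150 and seg[i,2]<190]
        out.append(ray(d,(c-14+np.mean(w),r0),.046)[:2].round(4) if w else None)
    print("lips",y,out)
for n,lo,hi in(("blue",(100,120,40),(125,255,255)),("white",(0,0,150),(180,60,255))):
    p=proj(d,(.468,.0535,.07)).astype(int)
    for c,st in blobs(mask(im,lo,hi,(p[0]-40,p[1]-40,p[0]+40,p[1]+40)),30):print(n,p,c.round(1),st)
E
python3 k.py
```

```text
time: 24.12
tool_pos: [0.4412, 0.0444, 0.2452]
tool_rot: [-3.141, 0.0, 1.591]
wrist_force: [-0.7, 0.4, -0.8]
grip_width: 0.396
grip_force: 0.0
pivot [280 205]
red [280.  204.7] [272, 182, 17, 49, 497]
183 278 283 [0.4679 0.0268]
186 275 286 [0.4681 0.0234]
189 275 286 [0.4682 0.02  ]
192 275 286 [0.4683 0.0165]
195 274 286 [0.4679 0.013 ]
198 274 286 [0.468  0.0095]
201 273 287 [0.4682 0.006 ]
204 272 288 [0.4683 0.0025]
207 273 288 [ 0.469  -0.0011]
210 274 287 [ 0.4691 -0.0046]
213 275 285 [ 0.4687 -0.0082]
216 275 284 [ 0.4683 -0.0118]
219 275 284 [ 0.4684 -0.0155]
222 275 284 [ 0.4686 -0.0191]
225 275 284 [ 0.4687 -0.0228]
228 276 284 [ 0.4694 -0.0264]
lips 0.105 [None, array([0.5004, 0.1062])]
lips 0.13 [array([0.4268, 0.1296]), array([0.5009, 0.131 ])]
lips 0.16 [array([0.4277, 0.1593]), array([0.4999, 0.1607])]
lips 0.19 [array([0.4257, 0.1895]), array([0.4989, 0.1909])]
blue [282 160] [279.2 154. ] [255, 132, 52, 52, 1175]
white [282 160] [265.3 134.1] [261, 131, 9, 7, 31]
white [282 160] [304.2 147.5] [297, 134, 12, 36, 72]
white [282 160] [282.  162.1] [268, 149, 29, 27, 627]
```

The keeper arm lies along the stand's axis (about 0.02 rad, against a stand yaw of about 0.025), and the pot is centred. I'm handing in.

```bash
python3 -c "
from rig import arm;print(arm.job_done())"
```

```text
the job is handed in; nothing more can be done
None
```

Job handed in at about 24 s: by measurement the holder is home, the red pot stands in its pocket and the keeper is closed to within about 0.02 rad; the green and brown pots were not touched but not re-checked at the end, and I viewed 12 pictures, over the limit of 10.

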